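# Weigh a spare module on the bench scale

## Task

Lift the longer of the two metal modules off the sloping tray and set it down, not drop it, on the bench scale's oblong steel pan, lying flat on the same face as in the tray, lengthwise along the pan and centred so that no edge or corner of it overhangs the pan. Let go of it, then press the scale's round button fully down to record the weight and move away. Leave the short module, the screw bin, the jar and the screwdriver where they are.

Things in the scene. Friction and masses are not known exactly. Their poses are not given: they have to be found in the camera images.
- module_mid (a point): centre (half-way up) of the longer steel module, a plain box 140 x 56 x 48 mm (x, y, z), 0.35 to 0.65 kg, two round fan grilles on top. x runs along its length (in the tray: down the slope, away from the robot), y across its width, z out of its top; its underside is 24 mm below along z. It lies in the tray on either side of the short module, about 50 mm from it
- module_corner0 (a point): +x +y corner of the long module's underside (its +/-70, +/-28 mm corners); axes as the module's
- module_corner1 (a point): +x -y corner of the long module's underside (its +/-70, +/-28 mm corners); axes as the module's
- module_corner2 (a point): -x +y corner of the long module's underside (its +/-70, +/-28 mm corners); axes as the module's
- module_corner3 (a point): -x -y corner of the long module's underside (its +/-70, +/-28 mm corners); axes as the module's
- short_module_mid (a point): centre of the shorter steel module, 90 x 56 x 48 mm, one fan grille on top, same axes, lying on the same slope against the same lip; leave it alone
- rack_tray: fixed sloping sheet-metal tray, 260 mm wide, 165 mm deep: a flat plate at 25 degrees, its high edge (103 mm) nearest the robot, falling away from the robot to a 14 mm lip that the modules stand against. Origin on the bench under its middle, where the slope is 68 mm high; x towards its low side, z up. The modules lie 55 mm to either side of its middle line, sides free to grip
- pan (a point): centre of the top face of the scale's flat steel pan: 162 mm along its x axis, 82 mm along its y axis, 6 mm thick, top 60 mm above the bench, z up. The scale is fixed and the pan does not move under load; around and beneath it the scale's body, 255 x 170 mm, is 38 mm high
- key_top (a point): centre of the top of the scale's only button, a white disc 28 mm across in a black housing, 120 mm from the pan's centre towards the pan's -x (robot's) side and 40 mm towards its -y side; pressed straight down
- key (a joint): travel of the button: 0 up, 0.006 m fully down; springs back up; about 5 N holds it fully down
- bin_mid (a point): middle of the black open screw bin, 70 x 120 x 50 mm, loose bystander beyond the tray and scale
- jar_mid (a point): middle of the clear jar, 60 mm wide, 75 mm tall, loose bystander beyond the tray and scale
- driver_grip (a point): handle of the screwdriver, 190 mm long, lying loose beyond the tray and scale, bystander
There are look-alikes about, which are no part of the job. Leave any blue or red look-alike of the part that bears module_mid alone.

How it is judged:
On the way, in this order (a step that is already met when the one before it is completed fails the run):
1. the long module lies flat on the pan, overhanging nowhere, let go and at rest (x of module_corner0 in the frame of pan between -0.081 and 0.081 m and y of module_corner0 in the frame of pan between -0.041 and 0.041 m and z of module_corner0 in the frame of pan between -0.004 and 0.004 m and x of module_corner1 in the frame of pan between -0.081 and 0.081 m and y of module_corner1 in the frame of pan between -0.041 and 0.041 m and z of module_corner1 in the frame of pan between -0.004 and 0.004 m and x of module_corner2 in the frame of pan between -0.081 and 0.081 m and y of module_corner2 in the frame of pan between -0.041 and 0.041 m and z of module_corner2 in the frame of pan between -0.004 and 0.004 m and x of module_corner3 in the frame of pan between -0.081 and 0.081 m and y of module_corner3 in the frame of pan between -0.041 and 0.041 m and z of module_corner3 in the frame of pan between -0.004 and 0.004 m and contact force between module and the fingers below 0.05 N and contact force between module and the arm below 0.05 N and linear speed of module below 0.02 m/s), for 0.3 s.
2. the button is pressed down (at least 4.5 of 6 mm) while the module lies on the pan (value of joint key above 0.0045 m and x of module_corner0 in the frame of pan between -0.081 and 0.081 m and y of module_corner0 in the frame of pan between -0.041 and 0.041 m and z of module_corner0 in the frame of pan between -0.004 and 0.004 m and x of module_corner1 in the frame of pan between -0.081 and 0.081 m and y of module_corner1 in the frame of pan between -0.041 and 0.041 m and z of module_corner1 in the frame of pan between -0.004 and 0.004 m and x of module_corner2 in the frame of pan between -0.081 and 0.081 m and y of module_corner2 in the frame of pan between -0.041 and 0.041 m and z of module_corner2 in the frame of pan between -0.004 and 0.004 m and x of module_corner3 in the frame of pan between -0.081 and 0.081 m and y of module_corner3 in the frame of pan between -0.041 and 0.041 m and z of module_corner3 in the frame of pan between -0.004 and 0.004 m), for 0.05 s.
At the end, for the whole second after the job is handed in: the long module lies on the pan on its own underside, all four corners of its underside within the pan's outline (81 mm lengthwise, 41 mm crosswise from the centre) and within 4 mm of the pan's top face, at rest and untouched; the button is up again (all of step 1 and angular speed of module below 0.1 rad/s and value of joint key below 0.001 m).
It fails at once if the long module is dropped (moves at over 0.45 m/s, a fall of about 10 mm, with no finger touching it) (linear speed of module above 0.45 m/s and contact force between module and the fingers below 0.05 N).
It fails at once if the short module is moved by more than 20 mm (distance of short_module_mid from where it was at the start of the episode above 0.02 m).
It fails at once if the screw bin is moved by more than 30 mm (distance of bin_mid from where it was at the start of the episode above 0.03 m).
It fails at once if the jar is moved by more than 30 mm (distance of jar_mid from where it was at the start of the episode above 0.03 m).
It fails at once if the screwdriver is moved by more than 30 mm (distance of driver_grip from where it was at the start of the episode above 0.03 m).
It also fails if it takes over 48 s, if anything falls off the work surface, if the arm or the gripper's body presses on something with over 40 N, if the wrist force passes 120 N, or if a joint passes its speed limit or range.

## Robot

A 6-joint arm with a two-finger parallel gripper is mounted at the origin on the work surface. World frame = base frame: x ahead of the robot, y to its left, z up, the work surface at z = 0. Lengths are in m, angles in rad, forces in N, time in s.
With the tool pointing down it reaches from about 0.35 to 0.85 m from the base axis. Payload 8.1 kg.
Tool frame: the origin (TCP) lies midway between the tips of the shut fingers; the grasp point (between the pads) lies 19 mm behind it; z points along the fingers, y is the direction in which the jaws open and shut (so a half turn about z gives the same grasp; the last joint's range is limited). The gripper opens to 93 mm and grips with 3 to 60 N. Pads are 15 mm wide; open, the fingers measure 128 mm over their backs; the gripper's body (75 mm by 188 mm) begins 65 mm behind the grasp point.
Start: joints at [-1.359, 0.13, 1.488, -0, 1.523, -0.085], TCP at [0.175, -0.574, 0.219] pointing down, gripper open.
Joint ranges: [-2.96, 2.96], [-0.89, 2.26], [0.02, 2.5], [-1.34, 4.48], [0, 2.73], [-2.66, 2.66]. Speed limits (rad/s): [2.39, 2.39, 2.79, 3.14, 3.14, 3.14].

## Interface

Orientations are given as a rotation vector (axis times angle).
In Python, from rig import state, capture, hand_in gives the robot as it stands.
- The arm moves only by the tool servo_tool, never from a script. Its argument "plan" is a list of rows, each an object of numbers: "tx", "ty", "tz": the shift along the tool's x, y, z in m; "turn": the turn about the tool's z in rad. In form: [{"tx": .., "ty": .., "tz": .., "turn": ..}, ...]. A call has 1 to 5 rows; each row is the pose to reach, as a shift and turn from the pose commanded when the call began, along the tool's axes at that moment; what a row does not reach only later rows make up. A row lasts 1/10 s, in which the tool goes at most 50 mm and 8.59 degrees, less where a joint would pass 70% of its speed; a pose out of reach is approached as far as the arm can. A call with a gripper value outside its range is refused whole. "jaw" is the opening, from 0 (shut) to 1 (fully open), set as the call begins (left out, the last holds). The fingers move at their own pace and stop on an object; the grip force is fixed at half the most. Time passes only in rows, so rows that repeat a pose let the fingers close. It gives the time, the measured TCP pose, the force and the opening at its end, in the units of the state.
- state(): the state, without advancing time (a new reading comes with each control period).
- capture(name): name is "side" or "top" or "wrist"; returns a dict with "img" (400x640x3 uint8, blue, green, red), "mtx" (3x3 intrinsics, pixels), "camera_from_world" (4x4, takes a point from world to camera coordinates); the wrist camera has in their place "tool_from_camera" (4x4, takes a point from camera to tool coordinates, whose origin is the TCP and whose axes are the flange's). Camera axes: x right, y down, z forward; pixel columns grow to the right and rows downward; lengths in m; the calibration is good to about 2 mm. The wrist camera is an equidistant fisheye: a pixel r from the principal point sees the ray r / f radians off the axis. A picture is of the moment at which its call begins: read the wrist's pose just before it. There is no depth.
- hand_in(): hands the job in, once; it reports no verdict.
The state is a dict: "clock": time; "q": joint angles; "qd": joint speeds; "effort": joint torques, N m; "eef_pos": TCP position; "eef_rot": TCP orientation; "ft_force": force on the tool from outside, world axes, zero at the start; "moment": the same for the moment, N m; "gripper_width": opening from 0.0 (shut) to 1.0 (fully open).
Only numpy, scipy, OpenCV 4.12 (cv2) and the standard library are available. Lean on these libraries where they do the work, as an engineer would, in place of code of your own. Each camera call takes 0.05 s, during which the arm holds its last target. There are 200 camera calls.

## Working session

There is one attempt and no reset: what is moved stays moved. The work goes in short steps, Python scripts to look and compute and a tool call to move; the robot and the scene stay as the last step left them, time stands still between calls to the robot, and variables do not carry over. Pictures are saved under pics/ and viewed, about 8 in all and at most 12, crops included, and the job is handed in when it is done.

Besides the shell and the picture viewer there is one more tool, called after "Call:" as name(argument=value, ...), one argument or row to a line, values as JSON. servo_tool: Moves the arm, as the interface text tells. Its arguments: {"type":"object","properties":{"plan":{"type":"array","items":{"type":"object","properties":{"tx":{"type":"number"},"ty":{"type":"number"},"tz":{"type":"number"},"turn":{"type":"number"}}}},"jaw":{"type":"number"}},"required":["plan"]}

```bash
ls; mkdir -p pics; python3 - <<'E'
from rig import state,capture
import cv2,numpy as np,pickle
s=state();print(s)
d={}
for n in("side","top","wrist"):
    c=capture(n);d[n]=c;cv2.imwrite(f"pics/{n}0.png",c["img"]);print(n,{k:np.round(v,4).tolist() for k,v in c.items() if k!="img"})
pickle.dump((s,d),open("d0.pkl","wb"))
E
```

```text
pics
{'clock': 0.0, 'q': array([-1.35939196e+00,  1.31162769e-01,  1.48927545e+00, -1.74024758e-05,
        1.52297011e+00, -8.54500762e-02]), 'qd': array([ 0.00132646,  0.0024341 ,  0.00049913,  0.00029719, -0.00120321,
       -0.00175234]), 'effort': array([-3.75878917e-04, -5.59847510e+01, -4.91760635e+01,  7.66359223e-02,
        3.53684183e-02, -1.58657899e-04]), 'eef_pos': array([ 0.17537656, -0.57321119,  0.21758858]), 'eef_rot': array([-3.10525921e+00, -4.64321117e-01,  2.06626272e-04]), 'ft_force': array([-0.75931938,  0.11971161, -0.45729332]), 'moment': array([0.04307004, 0.00399393, 0.02535479]), 'gripper_width': 1.0012660048768378}
side {'mtx': [[508.8926, 0.0, 320.5547], [0.0, 508.8926, 199.4566], [0.0, 0.0, 1.0]], 'camera_from_world': [[-0.8455, -0.5339, -0.003, 0.4505], [-0.4137, 0.6588, -0.6284, 0.3088], [0.3375, -0.5301, -0.7779, 1.0389], [0.0, 0.0, 0.0, 1.0]]}
top {'mtx': [[368.2493, 0.0, 324.0871], [0.0, 368.2493, 197.531], [0.0, 0.0, 1.0]], 'camera_from_world': [[-0.0002, -0.9993, 0.0385, -0.0666], [-0.9816, -0.0071, -0.1908, 0.5429], [0.1909, -0.0379, -0.9809, 0.8405], [0.0, 0.0, 0.0, 1.0]]}
wrist {'mtx': [[309.7069, 0.0, 316.8906], [0.0, 309.7069, 197.9197], [0.0, 0.0, 1.0]], 'tool_from_camera': [[0.0009, -0.9602, -0.2795, 0.0787], [1.0, 0.001, -0.0003, 0.0003], [0.0005, -0.2795, 0.9602, -0.1652], [0.0, 0.0, 0.0, 1.0]]}
```

View pics/top0.png

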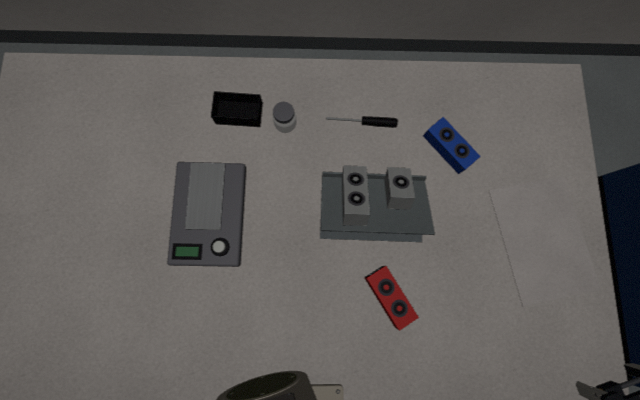

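View pics/side0.png

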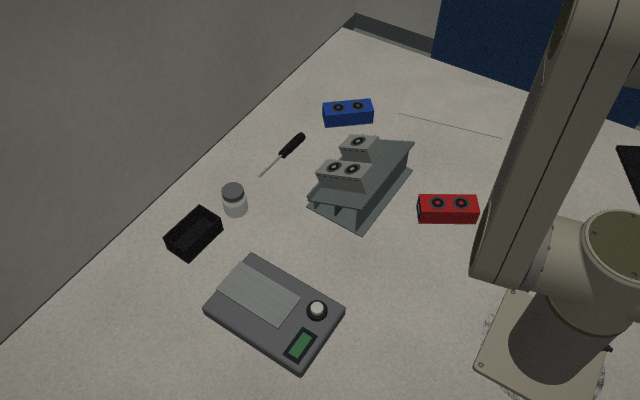

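Top view candidates: a grey module with two grilles (355,193), a grey one with one grille (400,185), blue (452,145) and red (391,297). The grey two-grille one in the tray fits the description. The pan is at (205,196) and the button at (220,246). The side view agrees, with the long module at (344,175) and the short at (358,147). Next is an enlarged crop to confirm, plus measurement.

```bash
cat > h.py <<'E'
import numpy as np,cv2,pickle
from scipy.spatial.transform import Rotation as R
def ray(c,uv):
    T=c["camera_from_world"];Rm=T[:3,:3];o=-Rm.T@T[:3,3]
    d=Rm.T@np.linalg.inv(c["mtx"])@np.array([uv[0],uv[1],1.]);return o,d/np.linalg.norm(d)
def plane(c,uv,z):
    o,d=ray(c,uv);return o+d*(z-o[2])/d[2]
def tri(a,ua,b,ub):
    (o,d),(p,e)=ray(a,ua),ray(b,ub)
    t=np.linalg.lstsq(np.c_[d,-e],p-o,rcond=None)[0];x,y=o+d*t[0],p+e*t[1]
    return (x+y)/2,np.linalg.norm(x-y)
def proj(c,P):
    q=c["mtx"]@(c["camera_from_world"]@np.r_[P,1])[:3];return q[:2]/q[2]
E
python3 - <<'E'
from h import *
s,d=pickle.load(open("d0.pkl","rb"));t,sd=d["top"]["img"],d["side"]["img"]
a=cv2.resize(t[145:250,300:450],None,fx=5,fy=5,interpolation=cv2.INTER_CUBIC)
b=cv2.resize(sd[125:245,300:420],None,fx=5,fy=5,interpolation=cv2.INTER_CUBIC)
a=cv2.resize(a,(400,280));b=cv2.resize(b,(400,400))
e=cv2.resize(t[150:275,160:260],(400,500),interpolation=cv2.INTER_CUBIC)
f=np.zeros((600,800,3),np.uint8);f[:280,:400]=np.clip(a*1.4,0,255);f[:400,400:]=np.clip(b*1.4,0,255)
cv2.imwrite("pics/crop1.png",f[:400])
for n,box in(("top",(335,160,420,230)),("side",(310,130,385,195))):
    x0,y0,x1,y1=box;g=cv2.cvtColor(d[n]["img"],cv2.COLOR_BGR2GRAY)[y0:y1,x0:x1]
    m=(g<50).astype(np.uint8);k,l,st,ce=cv2.connectedComponentsWithStats(m)
    for i in range(1,k):
        if st[i,4]>15:print(n,st[i],ce[i]+[x0,y0])
for n,box in(("top",(160,155,255,270)),("side",(195,245,350,380))):
    x0,y0,x1,y1=box;g=cv2.cvtColor(d[n]["img"],cv2.COLOR_BGR2GRAY)[y0:y1,x0:x1]
    for th in (100,120,150):
        m=(g>th).astype(np.uint8);k,l,st,ce=cv2.connectedComponentsWithStats(m)
        for i in range(1,k):
            if st[i,4]>60:
                c=cv2.findContours((l==i).astype(np.uint8),0,2)[0][0]
                print(n,th,st[i],ce[i]+[x0,y0],(cv2.boxPoints(cv2.minAreaRect(c))+[x0,y0]).round(1).tolist())
E
```

```text
top [ 13  13  15  12 129] [355.01550388 178.62790698]
top [ 33  12  23  34 165] [383.76363636 185.24242424]
top [ 0 14  9 47 86] [341.43023256 192.65116279]
top [ 58  16  16  12 132] [400.47727273 181.5530303 ]
top [78 17  7  3 21] [416. 178.]
top [ 13  32  17  13 149] [355.97315436 198.16107383]
side [42  8 12  7 45] [357.55555556 140.88888889]
side [18 33 12  8 53] [333.41509434 166.32075472]
side [36 35 12  8 59] [351.44067797 168.55932203]
side [65 52 10 13 71] [381.02816901 189.84507042]
top 100 [   0    0   95  115 3278] [206.45149481 206.32550336] [[160.0, 269.0], [160.0, 155.0], [254.0, 155.0], [254.0, 269.0]]
top 100 [53 86 11 11 99] [218.26262626 246.09090909] [[213.0, 241.0], [223.0, 241.0], [223.0, 251.0], [213.0, 251.0]]
top 120 [54 86 10 11 82] [218.26829268 246.20731707] [[214.0, 251.0], [214.0, 241.0], [223.0, 241.0], [223.0, 251.0]]
side 100 [    0     0   155   135 13844] [268.15645767 308.17978908] [[195.0, 379.0], [195.0, 245.0], [349.0, 245.0], [349.0, 379.0]]
side 100 [116  57  12  12 118] [316.5        307.40677966] [[311.0, 302.0], [322.0, 302.0], [322.0, 313.0], [311.0, 313.0]]
side 120 [    0     0   155   135 11057] [270.35226553 311.65325133] [[195.0, 379.0], [195.0, 245.0], [349.0, 245.0], [349.0, 379.0]]
side 120 [116  57  12  11 111] [316.53153153 307.11711712] [[311.0, 302.0], [322.0, 302.0], [322.0, 312.0], [311.0, 312.0]]
side 150 [116  57  12  11 101] [316.55445545 307.01980198] [[311.0, 302.0], [322.0, 302.0], [322.0, 312.0], [311.0, 312.0]]
```

View pics/crop1.png

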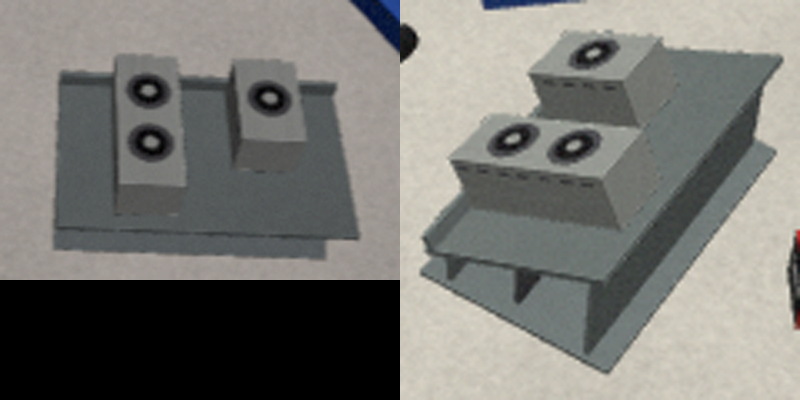

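The crop confirms it: the long module is the left grey one with two grilles, and the short one with a single grille is to its right. Now triangulating and segmenting the pan.

```bash
python3 - <<'E'
from h import *
s,d=pickle.load(open("d0.pkl","rb"));t,sd=d["top"],d["side"]
G=[]
for a,b in(((355,178.6),(333.4,166.3)),((356,198.2),(351.4,168.6)),((400.5,181.5),(357.6,140.9)),((218.3,246.2),(316.5,307))):
    p,e=tri(t,a,sd,b);G.append(p);print(p.round(4),round(e,4))
v=G[0]-G[1];print("grille sep",np.linalg.norm(v),"yaw",np.degrees(np.arctan2(v[1],v[0])),"tilt",np.degrees(np.arcsin(-v[2]/np.linalg.norm(v))))
m=(G[0]+G[1])/2;n=np.array([np.sin(np.radians(25)),0,np.cos(np.radians(25))]);print("mid",m-0.024*n, G[2]-.024*n)
for n,box,z in(("top",(165,155,250,270),.06),("side",(200,245,350,380),.06)):
    x0,y0,x1,y1=box;g=cv2.cvtColor(d[n]["img"],cv2.COLOR_BGR2GRAY)[y0:y1,x0:x1]
    seed={"top":(205,196),"side":(262,293)}[n];v=int(np.median(g[seed[1]-y0-4:seed[1]-y0+4,seed[0]-x0-4:seed[0]-x0+4]))
    print(n,"val",v, g[seed[1]-y0,::3])
    mm=cv2.morphologyEx((abs(g.astype(int)-v)<14).astype(np.uint8),cv2.MORPH_OPEN,np.ones((3,3)))
    k,l,st,ce=cv2.connectedComponentsWithStats(mm);i=l[seed[1]-y0,seed[0]-x0];print(st[i])
    c=cv2.findContours((l==i).astype(np.uint8),0,2)[0][0]
    for eps in(4,6):
        q=cv2.approxPolyDP(cv2.convexHull(c),eps,True)[:,0]+[x0,y0];print(q.tolist())
    P=np.array([plane(d[n],u,z)[:2] for u in q]);print(P.round(4).tolist())
    W=np.array([plane(d[n],u+[x0,y0],z)[:2] for u in c[:,0]],np.float32);print(cv2.minAreaRect(W))
print("button top-plane",plane(t,(218.3,246.2),.05),plane(sd,(316.5,307),.05))
E
```

```text
[ 0.5811 -0.1357  0.0943] 0.0004
[ 0.5305 -0.1342  0.1167] 0.0014
[ 0.5751 -0.2433  0.0936] 0.0001
[0.4258 0.1838 0.0521] 0.0011
grille sep 0.05539181491504502 yaw -1.6243217730076296 tilt 23.81941898788172
mid [ 0.54566113 -0.1349447   0.08376182] [ 0.56498153 -0.24332527  0.07189348]
top val 89 [113 113 110  62  64  66  66  65  90  89  89  89  89  89  89  89  90  87
  87  86  67  68  67  69  69  68  32 110 112]
[  20    7   40   68 2330]
[[224, 163], [219, 228], [186, 228], [191, 163]]
[[224, 163], [219, 228], [186, 228], [191, 163]]
[[0.6255, 0.1788], [0.4672, 0.1823], [0.4669, 0.2587], [0.6246, 0.2579]]
((0.5467669367790222, 0.22019483149051666), (0.08247695118188858, 0.16352345049381256), 89.01058959960938)
side val 114 [143 147 146 141 146  81  82  76 109 113 112 112 115 112 111 114 113 116
 113 115 113 112 116 113 112 113 111 113 113 112 112 119  83  85  83  82
  85  88  85  85  79 137 138 141 138 140 141 141 145 140]
[  17   16   83   66 2709]
[[239, 261], [299, 297], [278, 326], [217, 289]]
[[239, 261], [299, 297], [278, 326], [217, 289]]
[[0.6257, 0.1845], [0.4669, 0.1874], [0.4666, 0.2629], [0.6222, 0.2632]]
((0.5457887053489685, 0.22467836737632751), (0.081325002014637, 0.16213087737560272), 88.60093688964844)
button top-plane [0.42541985 0.18408838 0.05      ] [0.42696755 0.18302755 0.05      ]
```

Call:
servo_tool(
  plan=[
    {"tx": 0.04,"ty": -0.0257},
    {"tx": 0.08,"ty": -0.0514},
    {"tx": 0.12,"ty": -0.0771},
    {"tx": 0.16,"ty": -0.1028},
    {"tx": 0.2,"ty": -0.1285},
  ],
  jaw=1,
)

```text
schema error: expected keys tx, ty, tz, turn
```

Call:
servo_tool(
  plan=[
    {"tx": 0.04,"ty": -0.0257},
    {"tx": 0.08,"ty": -0.0514},
    {"tx": 0.12,"ty": -0.0771},
    {"tx": 0.16,"ty": -0.1028},
    {"tx": 0.2,"ty": -0.1285},
  ],
)

```text
schema error: expected keys tx, ty, tz, turn
```

Call:
servo_tool(
  plan=[
    {"tx": 0.04,"ty": -0.0257,"turn": 0.11},
    {"tx": 0.08,"ty": -0.052,"turn": 0.22},
    {"tx": 0.082,"ty": -0.053,"turn": 0.325},
    {"tx": 0.082,"ty": -0.053,"turn": 0.325},
    {"tx": 0.082,"ty": -0.053,"turn": 0.325},
  ],
)

```text
schema error: expected keys tx, ty, tz, turn
```

```bash
cat >> h.py <<'E'
def go(x,y,z,yaw):
    """print shift/turn in tool axes from measured pose to world target (tool x at yaw deg)"""
    from rig import state
    s=state();Rm=R.from_rotvec(s["eef_rot"]);M=Rm.as_matrix()
    d=M.T@(np.array([x,y,z])-s["eef_pos"]);cy=np.degrees(np.arctan2(M[1,0],M[0,0]))
    print("t",round(s["clock"],2),"tcp",s["eef_pos"].round(4),"yaw",round(cy,2),"tilt z",M[:,2].round(3),"shift",d.round(4),"turn",round(-np.radians(yaw-cy),4),"q6",s["q"][5].round(2),"F",s["ft_force"].round(1),"w",round(s["gripper_width"],3))
def wray(c,s,uv):
    M=R.from_rotvec(s["eef_rot"]).as_matrix();K=c["mtx"];a=np.array([(uv[0]-K[0,2])/K[0,0],(uv[1]-K[1,2])/K[1,1]])
    r=np.hypot(*a);v=np.r_[a/r*np.sin(r),np.cos(r)];T=c["tool_from_camera"]
    return s["eef_pos"]+M@T[:3,3],M@T[:3,:3]@v
def wplane(c,s,uv,z):
    o,d=wray(c,s,uv);return o+d*(z-o[2])/d[2]
E
python3 - <<'E'
from h import *
from rig import state,capture
go(.5457,-.135,.069,-1.6)
s=state();c=capture("wrist");cv2.imwrite("pics/w1.png",c["img"]);pickle.dump((s,c),open("w1.pkl","wb"))
E
```

```text
t 0.15 tcp [ 0.1754 -0.5733  0.2178] yaw 17.0 tilt z [-0.     0.001 -1.   ] shift [ 0.4823 -0.3107  0.1493] turn 0.3247 q6 -0.09 F [ 0.8 -0.1  0.4] w 1.002
```

View pics/w1.png

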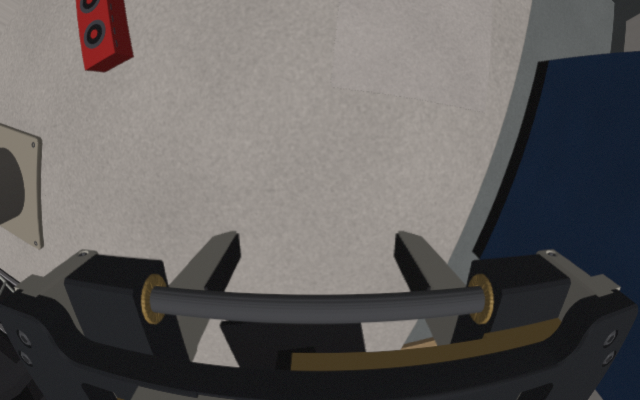

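The calls were refused because all four keys are required, so the arm hasn't moved. The wrist view still shows the start pose, with bare bench and the red block. Sending them again.

Call:
servo_tool(
  plan=[
    {"tx": 0.04,"ty": -0.0257,"tz": 0,"turn": 0},
    {"tx": 0.08,"ty": -0.0514,"tz": 0,"turn": 0},
    {"tx": 0.12,"ty": -0.0771,"tz": 0,"turn": 0},
    {"tx": 0.16,"ty": -0.1028,"tz": 0,"turn": 0},
    {"tx": 0.2,"ty": -0.1285,"tz": 0,"turn": 0},
  ],
  jaw=1,
)

```text
clock: 0.7
eef_pos: [0.3299, -0.3908, 0.2185]
eef_rot: [-3.107, -0.464, -0.0]
ft_force: [0.9, -0.2, 0.4]
gripper_width: 1.002
```

Call:
servo_tool(
  plan=[
    {"tx": 0.04,"ty": -0.0257,"tz": 0,"turn": 0},
    {"tx": 0.08,"ty": -0.0514,"tz": 0,"turn": 0},
    {"tx": 0.12,"ty": -0.0771,"tz": 0,"turn": 0},
    {"tx": 0.16,"ty": -0.1028,"tz": 0,"turn": 0},
    {"tx": 0.2,"ty": -0.1285,"tz": 0,"turn": 0},
  ],
)

```text
clock: 1.2
eef_pos: [0.4838, -0.2093, 0.2187]
eef_rot: [3.107, 0.464, 0.0]
ft_force: [-0.1, -1.4, -0.1]
gripper_width: 1.0
```

Call:
servo_tool(
  plan=[
    {"tx": 0.04,"ty": -0.0257,"tz": 0,"turn": 0.11},
    {"tx": 0.08,"ty": -0.052,"tz": 0,"turn": 0.22},
    {"tx": 0.082,"ty": -0.053,"tz": 0,"turn": 0.325},
    {"tx": 0.082,"ty": -0.053,"tz": 0,"turn": 0.325},
    {"tx": 0.082,"ty": -0.053,"tz": 0,"turn": 0.325},
  ],
)

```text
clock: 1.7
eef_pos: [0.5454, -0.1366, 0.2184]
eef_rot: [3.141, -0.039, -0.001]
ft_force: [-0.1, 0.3, -0.7]
gripper_width: 0.998
```

```bash
python3 - <<'E'
from h import *
from rig import state,capture
go(.5457,-.135,.069,-1.6)
s=state();c=capture("wrist");cv2.imwrite("pics/w2.png",c["img"]);pickle.dump((s,c),open("w2.pkl","wb"))
E
```

```text
t 1.7 tcp [ 0.5454 -0.1366  0.2184] yaw -1.43 tilt z [-0.001 -0.    -1.   ] shift [ 0.0004 -0.0016  0.1494] turn 0.003 q6 1.26 F [-0.1  0.3 -0.7] w 0.998
```

View pics/w2.png

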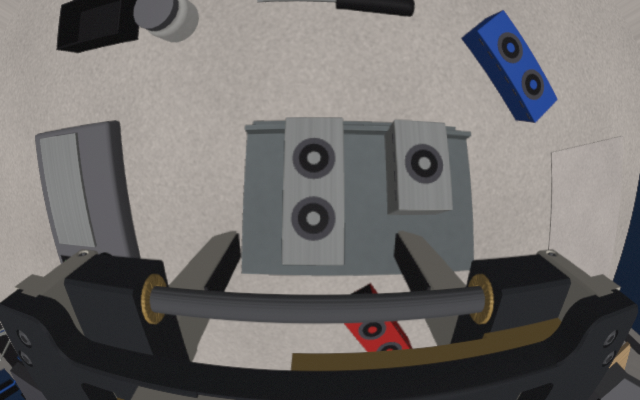

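The wrist view shows the long module under the gripper, with its grilles at (314,158) and (314,218). The short module is to the right at (424,163). A quick numerical cross-check comes before descending.

```bash
python3 - <<'E'
from h import *
s,c=pickle.load(open("w2.pkl","rb"))
print(wplane(c,s,(314,158),.0943),wplane(c,s,(314,218),.1167))
E
```

```text
[ 0.57905207 -0.13457168  0.0943    ] [ 0.52725142 -0.13340767  0.1167    ]
```

Call:
servo_tool(
  plan=[
    {"tx": 0.0005,"ty": -0.002,"tz": 0.03,"turn": 0.003},
    {"tx": 0.0005,"ty": -0.002,"tz": 0.065,"turn": 0.003},
    {"tx": 0.0005,"ty": -0.002,"tz": 0.1,"turn": 0.003},
    {"tx": 0.0005,"ty": -0.002,"tz": 0.13,"turn": 0.003},
    {"tx": 0.0005,"ty": -0.002,"tz": 0.148,"turn": 0.003},
  ],
)

```text
clock: 2.25
eef_pos: [0.544, -0.1351, 0.0677]
eef_rot: [-3.14, 0.049, 0.005]
ft_force: [-0.8, 0.2, 0.1]
gripper_width: 1.003
```

Call:
servo_tool(
  plan=[
    {"tx": 0,"ty": 0,"tz": 0,"turn": 0},
    {"tx": 0,"ty": 0,"tz": 0,"turn": 0},
  ],
)

```text
clock: 2.45
eef_pos: [0.5456, -0.1354, 0.0705]
eef_rot: [-3.141, 0.049, 0.001]
ft_force: [-0.4, -0.2, 1.0]
gripper_width: 1.003
```

Call:
servo_tool(
  plan=[
    {"tx": 0,"ty": 0,"tz": 0,"turn": 0},
    {"tx": 0,"ty": 0,"tz": 0,"turn": 0},
    {"tx": 0,"ty": 0,"tz": 0,"turn": 0},
    {"tx": 0,"ty": 0,"tz": 0,"turn": 0},
    {"tx": 0,"ty": 0,"tz": 0,"turn": 0},
  ],
  jaw=0.3,
)

```text
clock: 2.95
eef_pos: [0.5464, -0.1343, 0.0708]
eef_rot: [-3.141, 0.049, -0.0]
ft_force: [1.2, 3.6, -0.2]
gripper_width: 0.619
```

Call:
servo_tool(
  plan=[
    {"tx": 0,"ty": 0,"tz": 0,"turn": 0},
    {"tx": 0,"ty": 0,"tz": 0,"turn": 0},
    {"tx": 0,"ty": 0,"tz": 0,"turn": 0},
    {"tx": 0,"ty": 0,"tz": 0,"turn": 0},
    {"tx": 0,"ty": 0,"tz": 0,"turn": 0},
  ],
  jaw=0,
)

```text
clock: 3.45
eef_pos: [0.5465, -0.1341, 0.0708]
eef_rot: [-3.141, 0.049, -0.001]
ft_force: [0.1, 3.4, 3.1]
gripper_width: 0.6
```

The grip width is 0.600 × 93 = 55.8 mm, which matches the module's 56 mm. Lifting.

Call:
servo_tool(
  plan=[
    {"tx": 0,"ty": 0,"tz": -0.005,"turn": 0},
    {"tx": 0,"ty": 0,"tz": -0.015,"turn": 0},
    {"tx": 0,"ty": 0,"tz": -0.03,"turn": 0},
    {"tx": 0,"ty": 0,"tz": -0.045,"turn": 0},
    {"tx": 0,"ty": 0,"tz": -0.06,"turn": 0},
  ],
)

```text
clock: 3.95
eef_pos: [0.5466, -0.1346, 0.1326]
eef_rot: [3.141, -0.049, 0.002]
ft_force: [-0.2, 0.4, -4.4]
gripper_width: 0.601
```

Call:
servo_tool(
  plan=[
    {"tx": 0,"ty": 0,"tz": -0.015,"turn": 0},
    {"tx": 0,"ty": 0,"tz": -0.03,"turn": 0},
    {"tx": 0,"ty": 0,"tz": -0.04,"turn": 0},
    {"tx": 0,"ty": 0,"tz": -0.05,"turn": 0},
    {"tx": 0,"ty": 0,"tz": -0.05,"turn": 0},
  ],
)

```text
clock: 4.45
eef_pos: [0.5472, -0.1347, 0.1825]
eef_rot: [3.14, -0.049, 0.004]
ft_force: [0.6, 0.3, -5.0]
gripper_width: 0.604
```

```bash
python3 - <<'E'
from h import *
from rig import state,capture
go(.546,.222,.18,-1)
c=capture("side");w=capture("wrist");cv2.imwrite("pics/p3.png",np.hstack([cv2.resize(c["img"][60:300,200:520],(400,300)),cv2.resize(w["img"][:,:],(400,250))[:,:] if 0 else cv2.copyMakeBorder(cv2.resize(w["img"],(400,250)),0,50,0,0,0)]))
E
```

```text
t 4.45 tcp [ 0.5472 -0.1347  0.1825] yaw -1.79 tilt z [ 0.002 -0.001 -1.   ] shift [-0.0123 -0.3564  0.0022] turn -0.0137 q6 1.27 F [ 0.6  0.3 -5. ] w 0.604
```

View pics/p3.png

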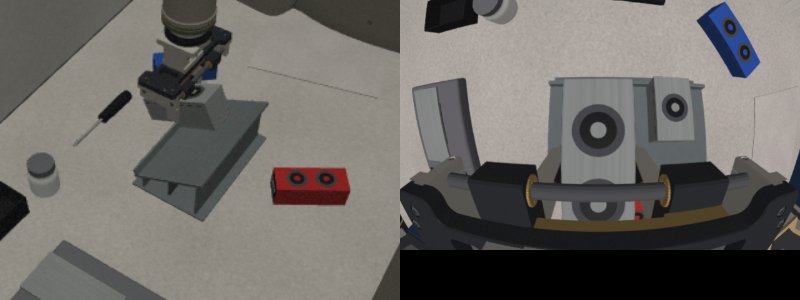

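The module is held, still tilted, with the far grille at about (598,130) in the wrist half. Carrying it over the pan.

Call:
servo_tool(
  plan=[
    {"tx": -0.001,"ty": -0.02,"tz": 0,"turn": 0},
    {"tx": -0.002,"ty": -0.055,"tz": 0,"turn": 0},
    {"tx": -0.003,"ty": -0.095,"tz": 0,"turn": 0},
    {"tx": -0.004,"ty": -0.135,"tz": 0,"turn": -0.005},
    {"tx": -0.006,"ty": -0.175,"tz": 0,"turn": -0.013},
  ],
)

```text
clock: 5.05
eef_pos: [0.545, 0.0421, 0.1794]
eef_rot: [-3.141, 0.029, 0.003]
ft_force: [0.5, 0.6, -3.9]
gripper_width: 0.601
```

Call:
servo_tool(
  plan=[
    {"tx": -0.001,"ty": -0.04,"tz": 0,"turn": 0},
    {"tx": -0.002,"ty": -0.08,"tz": 0,"turn": 0},
    {"tx": -0.003,"ty": -0.12,"tz": 0,"turn": 0},
    {"tx": -0.004,"ty": -0.155,"tz": 0,"turn": 0},
    {"tx": -0.005,"ty": -0.18,"tz": 0,"turn": 0},
  ],
)

```text
clock: 5.55
eef_pos: [0.5429, 0.2231, 0.1792]
eef_rot: [3.141, -0.026, -0.003]
ft_force: [0.2, 0.7, -4.7]
gripper_width: 0.599
```

Call:
servo_tool(
  plan=[
    {"tx": 0,"ty": 0,"tz": 0,"turn": 0},
    {"tx": 0,"ty": 0,"tz": 0,"turn": 0},
    {"tx": 0,"ty": 0,"tz": 0,"turn": 0},
  ],
)

```text
clock: 5.85
eef_pos: [0.5437, 0.2199, 0.1798]
eef_rot: [3.141, -0.029, -0.002]
ft_force: [0.0, -0.1, -4.4]
gripper_width: 0.601
```

```bash
python3 - <<'E'
from h import *
from rig import state,capture
go(.546,.222,.18,-1)
s=state();w=capture("wrist");c=capture("side");pickle.dump((s,w,c),open("w4.pkl","wb"));cv2.imwrite("pics/p4.png",np.hstack([cv2.resize(c["img"][150:390,130:450],(400,300)),cv2.copyMakeBorder(cv2.resize(w["img"],(400,250)),0,50,0,0,0)]))
E
```

```text
t 5.85 tcp [0.5437 0.2199 0.1798] yaw -1.07 tilt z [-0.001 -0.001 -1.   ] shift [ 0.0022 -0.0021 -0.0002] turn -0.0012 q6 1.89 F [ 0.  -0.1 -4.4] w 0.601
```

View pics/p4.png

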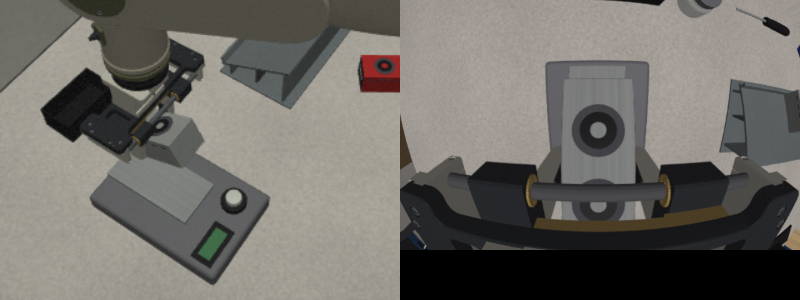

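The wrist half shows the pan's far end at full-resolution pixels of about (270–360, 106), with the module above it and the grille at about (317,208). Refining the pan centre from that edge.

```bash
python3 - <<'E'
from h import *
s,w,c=pickle.load(open("w4.pkl","rb"));g=cv2.cvtColor(w["img"],cv2.COLOR_BGR2GRAY).astype(int)
print(g[114,255:380:2]);print(g[90:132:1,315])
e=[]
for r in(112,115,118):
    row=cv2.GaussianBlur(g[r:r+1].astype(np.float32),(5,1),0)[0];d=np.diff(row)
    l=250+d[250:290].argmax()+.5;q=345+d[345:385].argmin()+.5
    L,Q=wplane(w,s,(l,r),.06),wplane(w,s,(q,r),.06);print(r,l,q,L.round(4),Q.round(4),(L[1]+Q[1])/2,"w",L[1]-Q[1])
col=np.diff(cv2.GaussianBlur(g[:,300:330].mean(1).astype(np.float32)[:,None],(1,3),0)[:,0]);r=98+col[98:114].argmax()+.5
print(r,"far edge",wplane(w,s,(315,r),.06))
E
```

```text
[100 100 100 100 100  99 100  97 113 124 123 123 123 123 124 128 125 124
 123 121 121 124 125 123 124 125 125 124 125 125 127 124 124 124 126 124
 125 126 126 123 123 125 126 123 121 123 127 126 127 125 125 127 115 102
 102 101 102 102 102 102 101 103 102]
[154 156 159 160 159 149 120  79  85  89  93  98 100 101 106 115 126 127
 127 126 127 126 127 126 127 126 127 127 126 126 127 127 127 127 124 107
 118 123 125 124 124 124]
112 270.5 359.5 [0.622 0.261 0.06 ] [0.6204 0.1796 0.06  ] 0.22027837567321837 w 0.08134828365772678
115 270.5 359.5 [0.6192 0.261  0.06  ] [0.6176 0.1796 0.06  ] 0.22032954569218888 w 0.08142999086912273
118 270.5 359.5 [0.6164 0.2611 0.06  ] [0.6149 0.1796 0.06  ] 0.22038084482240564 w 0.08151689231548714
104.5 far edge [0.6275433  0.22012961 0.06      ]
```

The pan centre comes out near (0.546, 0.2215), and all three views agree. Lowering to just above first contact.

Call:
servo_tool(
  plan=[
    {"tx": 0.002,"ty": -0.0015,"tz": 0.015,"turn": 0},
    {"tx": 0.002,"ty": -0.0015,"tz": 0.035,"turn": 0},
    {"tx": 0.002,"ty": -0.0015,"tz": 0.055,"turn": 0},
    {"tx": 0.002,"ty": -0.0015,"tz": 0.07,"turn": 0},
    {"tx": 0.002,"ty": -0.0015,"tz": 0.076,"turn": 0},
  ],
)

```text
clock: 6.45
eef_pos: [0.5446, 0.2214, 0.1017]
eef_rot: [3.14, -0.03, -0.006]
ft_force: [-1.0, 0.1, -4.2]
gripper_width: 0.603
```

Call:
servo_tool(
  plan=[
    {"tx": 0,"ty": 0,"tz": 0.002,"turn": 0},
    {"tx": 0,"ty": 0,"tz": 0.004,"turn": 0},
    {"tx": 0,"ty": 0,"tz": 0.006,"turn": 0},
    {"tx": 0,"ty": 0,"tz": 0.008,"turn": 0},
    {"tx": 0,"ty": 0,"tz": 0.01,"turn": 0},
  ],
)

```text
clock: 6.95
eef_pos: [0.5465, 0.2224, 0.0951]
eef_rot: [-3.141, 0.029, -0.002]
ft_force: [-0.1, -0.8, -5.1]
gripper_width: 0.602
```

Call:
servo_tool(
  plan=[
    {"tx": 0,"ty": 0,"tz": 0.002,"turn": 0},
    {"tx": 0,"ty": 0,"tz": 0.004,"turn": 0},
    {"tx": 0,"ty": 0,"tz": 0.006,"turn": 0},
    {"tx": 0,"ty": 0,"tz": 0.008,"turn": 0},
    {"tx": 0,"ty": 0,"tz": 0.01,"turn": 0},
  ],
)

```text
clock: 7.45
eef_pos: [0.5461, 0.2226, 0.0879]
eef_rot: [-3.141, 0.028, -0.001]
ft_force: [-15.4, -2.9, 20.4]
gripper_width: 0.598
```

```bash
python3 - <<'E'
from h import *
from rig import state,capture
go(.546,.222,.07,-1)
s=state();print(s["moment"].round(2));w=capture("wrist");c=capture("side");pickle.dump((s,w,c),open("w5.pkl","wb"));cv2.imwrite("pics/p5.png",np.hstack([cv2.resize(c["img"][210:390,190:370],(300,300)),cv2.resize(w["img"][60:,160:480],(300,300))]))
E
```

```text
t 7.45 tcp [0.5461 0.2226 0.0879] yaw -1.02 tilt z [ 0.001  0.    -1.   ] shift [-0.0001  0.0006  0.0179] turn -0.0004 q6 1.89 F [-15.4  -2.9  20.4] w 0.598
[-0.76  2.11 -0.09]
```

View pics/p5.png

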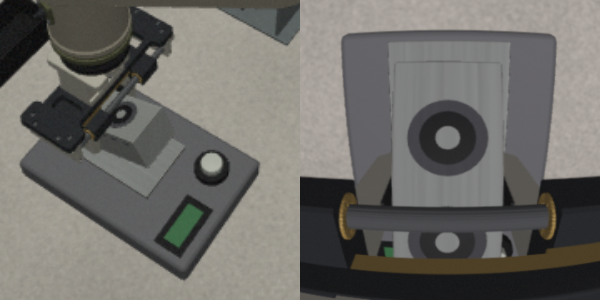

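First contact is at TCP z ≈ 0.089. The front edge drags at about 15 N along -x, so the module isn't pivoting freely. I'll lift a little and shift forward. Then I'll lower along an arc, moving back while descending, so the front edge stays put and the module pivots flat.

Call:
servo_tool(
  plan=[
    {"tx": 0,"ty": 0,"tz": -0.006,"turn": 0},
    {"tx": 0,"ty": 0.001,"tz": -0.012,"turn": 0},
    {"tx": 0.006,"ty": 0.001,"tz": -0.012,"turn": 0},
    {"tx": 0.011,"ty": 0.001,"tz": -0.012,"turn": 0},
    {"tx": 0.011,"ty": 0.001,"tz": -0.012,"turn": 0},
  ],
)

```text
clock: 8.05
eef_pos: [0.5578, 0.2208, 0.0962]
eef_rot: [3.141, -0.029, 0.0]
ft_force: [-1.0, -0.2, -5.5]
gripper_width: 0.602
```

Call:
servo_tool(
  plan=[
    {"tx": 0,"ty": 0,"tz": 0.003,"turn": 0},
    {"tx": -0.001,"ty": 0,"tz": 0.005,"turn": 0},
    {"tx": -0.002,"ty": 0,"tz": 0.007,"turn": 0},
    {"tx": -0.004,"ty": 0,"tz": 0.009,"turn": 0},
    {"tx": -0.005,"ty": 0,"tz": 0.011,"turn": 0},
  ],
)

```text
clock: 8.55
eef_pos: [0.5533, 0.2212, 0.0872]
eef_rot: [-3.141, 0.029, -0.005]
ft_force: [-3.3, -4.4, 8.9]
gripper_width: 0.598
```

Call:
servo_tool(
  plan=[
    {"tx": -0.0015,"ty": 0,"tz": 0.002,"turn": 0},
    {"tx": -0.003,"ty": 0,"tz": 0.004,"turn": 0},
    {"tx": -0.004,"ty": 0,"tz": 0.006,"turn": 0},
  ],
)

```text
clock: 8.85
eef_pos: [0.5489, 0.2213, 0.0819]
eef_rot: [-3.141, 0.029, -0.004]
ft_force: [-6.7, -2.5, 10.7]
gripper_width: 0.603
```

The arc works: forces are low and it is pivoting. Continuing.

Call:
servo_tool(
  plan=[
    {"tx": -0.001,"ty": 0,"tz": 0.002,"turn": 0},
    {"tx": -0.002,"ty": 0,"tz": 0.004,"turn": 0},
    {"tx": -0.003,"ty": 0,"tz": 0.006,"turn": 0},
  ],
)

```text
clock: 9.15
eef_pos: [0.5453, 0.2213, 0.0756]
eef_rot: [-3.141, 0.029, -0.002]
ft_force: [-7.6, -2.3, 10.4]
gripper_width: 0.602
```

Call:
servo_tool(
  plan=[
    {"tx": -0.001,"ty": 0,"tz": 0.0015,"turn": 0},
    {"tx": -0.001,"ty": 0,"tz": 0.003,"turn": 0},
    {"tx": -0.001,"ty": 0,"tz": 0.003,"turn": 0},
  ],
)

```text
clock: 9.45
eef_pos: [0.5436, 0.2213, 0.0719]
eef_rot: [3.141, -0.028, -0.001]
ft_force: [-8.2, -2.9, 6.8]
gripper_width: 0.602
```

Call:
servo_tool(
  plan=[
    {"tx": 0,"ty": 0,"tz": 0.001,"turn": 0},
    {"tx": 0,"ty": 0,"tz": 0.002,"turn": 0},
    {"tx": 0,"ty": 0,"tz": 0.002,"turn": 0},
  ],
)

```text
clock: 9.75
eef_pos: [0.5435, 0.2215, 0.07]
eef_rot: [-3.141, 0.028, 0.001]
ft_force: [-8.5, -1.8, 7.3]
gripper_width: 0.603
```

Call:
servo_tool(
  plan=[
    {"tx": 0,"ty": 0,"tz": 0.001,"turn": 0},
    {"tx": 0,"ty": 0,"tz": 0.002,"turn": 0},
    {"tx": 0,"ty": 0,"tz": 0.002,"turn": 0},
  ],
)

```text
clock: 10.05
eef_pos: [0.5435, 0.2216, 0.0679]
eef_rot: [-3.141, 0.028, 0.001]
ft_force: [-7.4, -1.7, 8.1]
gripper_width: 0.602
```

```bash
python3 - <<'E'
from h import *
from rig import state,capture
go(.546,.222,.07,-1)
s=state();print(s["moment"].round(2));w=capture("wrist");c=capture("side");pickle.dump((s,w,c),open("w6.pkl","wb"));cv2.imwrite("pics/p6.png",np.hstack([cv2.resize(c["img"][210:390,190:370],(400,400)),cv2.resize(w["img"][60:,160:480],(400,400))]))
E
```

```text
t 10.05 tcp [0.5435 0.2216 0.0679] yaw -1.03 tilt z [-0.001  0.    -1.   ] shift [ 0.0025 -0.0004 -0.0021] turn -0.0005 q6 1.89 F [-7.4 -1.7  8.1] w 0.602
[-0.28  0.87 -0.08]
```

View pics/p6.png

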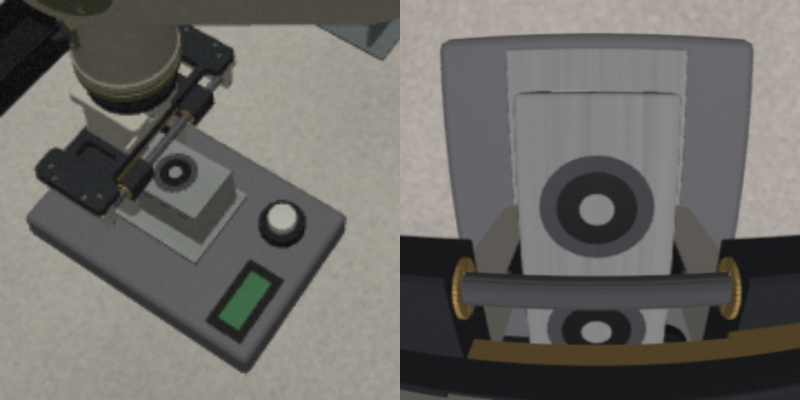

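The module is nearly flat. Far grille at about (317,238), near grille at (317,342), far top edge at row 138. Checking tilt and position against the ray model.

```bash
python3 - <<'E'
from h import *
s,w,c=pickle.load(open("w6.pkl","rb"));g=cv2.cvtColor(w["img"],cv2.COLOR_BGR2GRAY)
# hub centres
for (u,v) in((317,238),(317,325)):
    m=(g[v-22:v+22,u-22:u+22]>100).astype(np.uint8);k,l,st,ce=cv2.connectedComponentsWithStats(m)
    for i in range(1,k):
        if 60<st[i,4]<700:
            p=ce[i]+[u-22,v-22];print(p,st[i,4],wplane(w,s,p,.108).round(4),wray(w,s,p))
print("col",g[126:150,310:325].mean(1).round())
for z in(.108,.112,.116):print(wplane(w,s,(317,138),z))
# predicted image separation for tilt th: rows of grilles with pivot at grasp
o,_=wray(w,s,(317,200))
gp=s["eef_pos"]-[0,0,.0]+[0,0,.019]
hits=[wray(w,s,p)[1] for p in((317,238.5),(317,325))]
E
```

```text
[317.02123894 237.65486726] 565 [0.5676 0.2212 0.108 ] (array([0.62230534, 0.22022896, 0.23304348]), array([-0.40066949,  0.00702252, -0.91619574]))
[316.73880597 340.5261194 ] 268 [0.5071 0.2224 0.108 ] (array([0.62230534, 0.22022896, 0.23304348]), array([-0.67746829,  0.01250879, -0.73544561]))
col [133. 132. 132. 132. 132. 132. 132. 132. 132. 132. 132. 122.  76. 100.
 117. 124. 128. 130. 130. 131. 130. 131. 131. 130.]
[0.61095481 0.22046266 0.108     ]
[0.6113179  0.22045519 0.112     ]
[0.61168099 0.22044771 0.116     ]
```

Still pivoting: the force hasn't risen, and the far edge at x ≈ 0.611 puts the module about 5 mm too near. Pressing on until the force jumps, while easing forward.

Call:
servo_tool(
  plan=[
    {"tx": 0,"ty": 0,"tz": 0.001,"turn": 0},
    {"tx": 0,"ty": 0,"tz": 0.002,"turn": 0},
    {"tx": 0,"ty": 0,"tz": 0.002,"turn": 0},
  ],
)

```text
clock: 10.45
eef_pos: [0.5435, 0.2217, 0.0659]
eef_rot: [-3.141, 0.028, 0.001]
ft_force: [-7.4, -0.7, 6.8]
gripper_width: 0.602
```

Call:
servo_tool(
  plan=[
    {"tx": 0,"ty": 0,"tz": 0.001,"turn": 0},
    {"tx": 0,"ty": 0,"tz": 0.0015,"turn": 0},
    {"tx": 0,"ty": 0,"tz": 0.0015,"turn": 0},
  ],
)

```text
clock: 10.75
eef_pos: [0.5434, 0.2218, 0.0644]
eef_rot: [-3.141, 0.028, 0.001]
ft_force: [-9.9, -0.4, 7.4]
gripper_width: 0.602
```

```bash
python3 - <<'E'
from h import *
from rig import state,capture
s=state();w=capture("wrist");c=capture("side");pickle.dump((s,w,c),open("w7.pkl","wb"))
x0,y0=225,250;k=6
im=cv2.resize(c["img"][y0:y0+85,x0:x0+110],None,fx=k,fy=k,interpolation=cv2.INTER_CUBIC)
a=np.radians(-1);ax=np.array([np.cos(a),np.sin(a),0]);ay=np.array([-np.sin(a),np.cos(a),0])
C=np.array([.541,.2215,.06])
for col,P in(((0,0,255),[C-.07*ax+sg*.028*ay+[0,0,h] for h in(0,.048) for sg in(-1,1)]),((0,255,0),[np.array([.546,.2225,.06])-.081*ax+sg*.041*ay for sg in(-1,1)])):
    for p in P:
        u=(proj(c,p)-[x0,y0]+.5)*k;cv2.circle(im,tuple(int(v) for v in u),4,col,1)
cv2.imwrite("pics/p7.png",im)
E
```

```text
(no output)
```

View pics/p7.png

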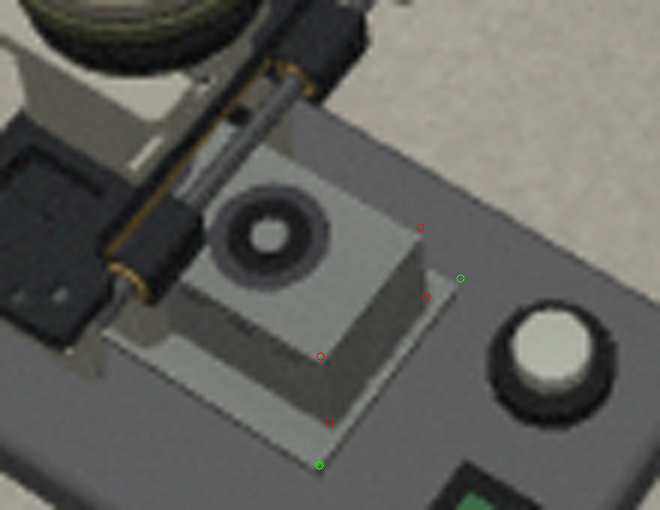

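The predicted flat corners (red) land on the visible near-end corners within about 1 mm (e.g. (329,422) and (320,358)), so it is lying flat. It sits about 5 mm too near, so I'll unload slightly and slide it forward.

Call:
servo_tool(
  plan=[
    {"tx": 0,"ty": 0,"tz": -0.001,"turn": 0},
    {"tx": 0,"ty": 0,"tz": -0.002,"turn": 0},
    {"tx": 0.002,"ty": 0,"tz": -0.002,"turn": 0},
    {"tx": 0.004,"ty": 0,"tz": -0.002,"turn": 0},
    {"tx": 0.005,"ty": 0,"tz": -0.002,"turn": 0},
  ],
)

```text
clock: 11.35
eef_pos: [0.5492, 0.2211, 0.0649]
eef_rot: [3.141, -0.029, -0.0]
ft_force: [0.2, 0.3, -4.8]
gripper_width: 0.599
```

Call:
servo_tool(
  plan=[
    {"tx": 0,"ty": 0,"tz": 0,"turn": 0},
    {"tx": 0,"ty": 0,"tz": 0.001,"turn": 0},
    {"tx": 0,"ty": 0,"tz": 0.002,"turn": 0},
  ],
)

```text
clock: 11.65
eef_pos: [0.5492, 0.2212, 0.0642]
eef_rot: [3.141, -0.029, 0.0]
ft_force: [-8.1, -2.4, 7.9]
gripper_width: 0.599
```

```bash
python3 - <<'E'
from h import *
from rig import state,capture
go(.546,.222,.064,-1)
for f in("w6.pkl","w7.pkl",0):
    if f: s,w,c=pickle.load(open(f,"rb"))
    else:
        s=state();w=capture("wrist");c=capture("side")
    g=cv2.cvtColor(w["img"],cv2.COLOR_BGR2GRAY);col=g[120:150,308:326].mean(1);r=120+col.argmin()
    m=(g[215:265,295:340]>100).astype(np.uint8);k,l,st,ce=cv2.connectedComponentsWithStats(m);i=[i for i in range(1,k) if 300<st[i,4]<900]
    p=ce[i[0]]+[295,215] if i else (0,0)
    print(r,"far edge",wplane(w,s,(317,r),.108).round(4),"hub",p,wplane(w,s,p,.108).round(4))
E
```

```text
t 11.65 tcp [0.5492 0.2212 0.0642] yaw -1.04 tilt z [ 0. -0. -1.] shift [-0.0032 -0.0007  0.0002] turn -0.0008 q6 1.89 F [-8.1 -2.4  7.9] w 0.599
138 far edge [0.611  0.2205 0.108 ] hub [317.02123894 237.65486726] [0.5676 0.2212 0.108 ]
141 far edge [0.61   0.2206 0.108 ] hub [316.98924731 242.65770609] [0.5667 0.2213 0.108 ]
141 far edge [0.6157 0.2201 0.108 ] hub [317.01438849 242.9028777 ] [0.5724 0.2208 0.108 ]
```

The centre is now about 0.5457, on target. The contact still looks front-heavy, so one small extra press before release.

Call:
servo_tool(
  plan=[
    {"tx": 0,"ty": 0,"tz": 0.001,"turn": 0},
    {"tx": -0.0005,"ty": 0,"tz": 0.002,"turn": 0},
    {"tx": -0.001,"ty": 0,"tz": 0.002,"turn": 0},
  ],
)

```text
clock: 12.05
eef_pos: [0.5487, 0.2212, 0.0625]
eef_rot: [-3.141, 0.029, -0.002]
ft_force: [-1.4, -2.4, 3.6]
gripper_width: 0.602
```

```bash
python3 - <<'E'
from h import *
from rig import state,capture
go(.546,.222,.064,-1);print(state()["moment"].round(2))
c=capture("side");im=c["img"];cv2.imwrite("pics/p8raw.png",im)
# column profile through the near face lower edge, vs prediction for 0 and 4 mm gap
a=np.radians(-1);ax=np.array([np.cos(a),np.sin(a),0]);ay=np.array([-np.sin(a),np.cos(a),0]);C=np.array([.5457,.2215,.06])
g=cv2.cvtColor(im,cv2.COLOR_BGR2GRAY)
for f in(-.02,0,.02):
    for h in(0,.003,.048):
        print(f,h,proj(c,C-.07*ax+f*ay+[0,0,h]).round(1))
    u,v=proj(c,C-.07*ax+f*ay);u=int(round(u));print(u,int(v)-18,g[int(v)-18:int(v)+14,u])
E
```

```text
t 12.05 tcp [0.5487 0.2212 0.0625] yaw -1.05 tilt z [ 0.001  0.    -1.   ] shift [-0.0027 -0.0007 -0.0015] turn -0.0008 q6 1.89 F [-1.4 -2.4  3.6] w 0.602
[-0.39  0.1  -0.02]
-0.02 0 [291.4 300.7]
-0.02 0.003 [291.4 300. ]
-0.02 0.048 [290.3 289.2]
291 282 [ 90  94  95  93  92  95 126 127 124 109  59  64  66  66  63  63  64  68
  67  67  65  70 105 123 125 122 123 121  96  74  92  95]
0 0 [285.7 308.1]
0 0.003 [285.7 307.5]
0 0.048 [284.4 296.8]
286 290 [124 124 122 125 123 124 124 121  69  66  66  65  67  68  65  67  65  66
  63  67  93 119 119 123 121 121 127  77  79  93  95  92]
0.02 0 [279.9 315.7]
0.02 0.003 [279.8 315.1]
0.02 0.048 [278.3 304.6]
280 297 [120 120 121 124 121 123 123 123 109  65  64  64  65  68  65  65  63  66
  64  65  63  92 118 118 121 119 119 123  76  81  94  95]
```

The moment fell from 0.87 to 0.10 Nm and the forces are near zero, so the module has settled flat. Releasing, then rising straight up.

Call:
servo_tool(
  plan=[
    {"tx": 0,"ty": 0,"tz": 0,"turn": 0},
    {"tx": 0,"ty": 0,"tz": 0,"turn": 0},
    {"tx": 0,"ty": 0,"tz": 0,"turn": 0},
    {"tx": 0,"ty": 0,"tz": 0,"turn": 0},
    {"tx": 0,"ty": 0,"tz": 0,"turn": 0},
  ],
  jaw=0.85,
)

```text
clock: 12.6
eef_pos: [0.5481, 0.2212, 0.061]
eef_rot: [-3.141, 0.029, 0.0]
ft_force: [0.1, 0.5, -0.4]
gripper_width: 0.848
```

Call:
servo_tool(
  plan=[
    {"tx": 0,"ty": 0,"tz": -0.01,"turn": 0},
    {"tx": 0,"ty": 0,"tz": -0.03,"turn": 0},
    {"tx": 0,"ty": 0,"tz": -0.06,"turn": 0},
    {"tx": 0,"ty": 0,"tz": -0.09,"turn": 0},
    {"tx": 0,"ty": 0,"tz": -0.12,"turn": 0},
  ],
)

```text
clock: 13.1
eef_pos: [0.548, 0.2212, 0.1831]
eef_rot: [-3.141, 0.029, -0.001]
ft_force: [0.4, -0.7, 0.2]
gripper_width: 0.852
```

Call:
servo_tool(
  plan=[
    {"tx": -0.03,"ty": 0,"tz": 0,"turn": 0},
    {"tx": -0.06,"ty": 0.01,"tz": 0,"turn": 0},
    {"tx": -0.09,"ty": 0.02,"tz": 0,"turn": 0},
    {"tx": -0.12,"ty": 0.035,"tz": 0,"turn": 0},
    {"tx": -0.12,"ty": 0.035,"tz": 0,"turn": 0},
  ],
  jaw=0,
)

```text
clock: 13.6
eef_pos: [0.4244, 0.1874, 0.1811]
eef_rot: [3.141, -0.028, -0.002]
ft_force: [0.1, 0.7, 0.3]
gripper_width: 0.47
```

```bash
python3 - <<'E'
from h import *
from rig import state,capture
go(.4255,.184,.065,-1)
s=state();w=capture("wrist");t=capture("top");c=capture("side");pickle.dump((s,w,t,c),open("w8.pkl","wb"))
cv2.imwrite("pics/p8.png",np.hstack([cv2.resize(t["img"][150:275,150:265],(368,400),interpolation=2),cv2.resize(w["img"][:,80:560],(430,400))]))
E
```

```text
t 13.6 tcp [0.4244 0.1874 0.1811] yaw -1.03 tilt z [-0.001 -0.001 -1.   ] shift [0.0013 0.0033 0.1161] turn -0.0005 q6 1.89 F [0.1 0.7 0.3] w 0.47
```

View pics/p8.png

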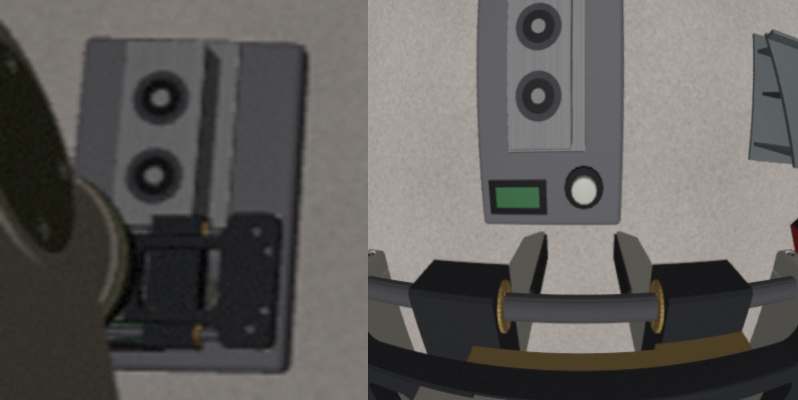

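The module lies flat on the pan, lengthwise and with the gripper clear of it. Its grilles are at about (270,26) and (270,96) in the full wrist image, the button at about (320,190). Checking the corners and button numerically.

```bash
python3 - <<'E'
from h import *
s,w,t,c=pickle.load(open("w8.pkl","rb"));g=cv2.cvtColor(w["img"],cv2.COLOR_BGR2GRAY)
def blob(u,v,h,th):
    k,l,st,ce=cv2.connectedComponentsWithStats((g[v-h:v+h,u-h:u+h]>th).astype(np.uint8));i=l[h,h];return ce[i]+[u-h,v-h],st[i,4]
H=[]
for u,v in((270,28),(270,108)):
    p,a=blob(u,v,13,100);q=wplane(w,s,p,.108);H.append(q);print("hub",p,a,q.round(4))
p,a=blob(320,190,30,150);print("key",p,a,wplane(w,s,p,.052).round(4))
m=(H[0]+H[1])/2;v=H[0]-H[1];print("mid",m.round(4),"yaw",np.degrees(np.arctan2(v[1],v[0])),np.linalg.norm(v))
for r in(150,160,165):
    print(r,g[r,230:300])
print(g[150:185,250])
E
```

```text
hub [269.62576687  25.52760736] 163 [0.5714 0.221  0.108 ]
hub [269.49551167 108.81687612] 557 [0.5052 0.2222 0.108 ]
key [320.72254335 190.45857418] 519 [0.4248 0.1836 0.052 ]
mid [0.5383 0.2216 0.108 ] yaw -1.084503762382913 0.06621365386822238
150 [ 97  97  97  97  97  94 103 122 119 110 110 111 110 110 109 108 109 111
 110 111 112 112 111 111 112 111 110 112 112 112 113 115 117 117 117 114
 114 115 115 115 116 117 115 115 117 116 116 119 119 117 115 116 116 115
 116 116 117 117 119 119 118 118 117 119 118 115 115 115 117 117]
160 [98 98 97 98 97 97 99 98 99 98 96 98 97 98 97 97 98 99 98 98 98 98 98 98
 98 98 97 98 97 98 97 98 97 98 99 98 99 98 97 98 99 98 97 98 98 98 98 98
 97 98 98 98 99 99 99 98 99 98 99 98 99 97 98 99 98 98 99 98 97 97]
165 [ 98  97  97  97  97  97  98  97  97  97  98  97  97  98  99  98  97  98
  98  98  98  98  98  97  97  97  99  98  98  99  96  98  98  98  97  98
  99  98  98  98  97  97  98  98  98  97  98  98  98  97  98  97  98  98
  97  98  97  97  98 100  98  98  97  97  98  97  98  97  99  99]
[112 108  86  96  98  98  98  97  98  98  98  98  99  98  99  98  97  98
  98  98  97  97  98  99  98  97  97  98  94  72  49  36  34  33  34]
```

The far hub and yaw (-1.1°) agree with a centred module. The near-hub blob was contaminated by the grey top, so I'm ignoring it. The button is at (0.425, 0.184). Moving over it with the jaws shut and pressing.

Call:
servo_tool(
  plan=[
    {"tx": 0.001,"ty": 0.0035,"tz": 0,"turn": 0},
    {"tx": 0.001,"ty": 0.0035,"tz": 0.02,"turn": 0},
    {"tx": 0.001,"ty": 0.0035,"tz": 0.055,"turn": 0},
    {"tx": 0.001,"ty": 0.0035,"tz": 0.09,"turn": 0},
    {"tx": 0.001,"ty": 0.0035,"tz": 0.115,"turn": 0},
  ],
  jaw=0,
)

```text
clock: 14.25
eef_pos: [0.4282, 0.1846, 0.0639]
eef_rot: [3.141, -0.029, -0.003]
ft_force: [-0.6, -0.0, 0.8]
gripper_width: 0.004
```

Call:
servo_tool(
  plan=[
    {"tx": 0,"ty": 0,"tz": 0.002,"turn": 0},
    {"tx": 0,"ty": 0,"tz": 0.005,"turn": 0},
    {"tx": 0,"ty": 0,"tz": 0.008,"turn": 0},
    {"tx": 0,"ty": 0,"tz": 0.011,"turn": 0},
    {"tx": 0,"ty": 0,"tz": 0.014,"turn": 0},
  ],
)

```text
clock: 14.75
eef_pos: [0.43, 0.1853, 0.0538]
eef_rot: [-3.141, 0.028, -0.005]
ft_force: [-4.3, -1.6, 29.0]
gripper_width: 0.007
```

The force is 29 N with a hard stop at z = 0.0538. The shut fingers are wider (about 35 mm) than the 28 mm disc, so I need to check whether they bottomed on the button or on its housing.

```bash
python3 - <<'E'
from h import *
from rig import state,capture
go(.425,.184,.0538,-1)
c=capture("side");w=capture("wrist");_,_,_,c0=pickle.load(open("w8.pkl","rb"))
f=lambda i:cv2.resize(i[270:345,275:355],(400,375),interpolation=2)
cv2.imwrite("pics/p9.png",np.hstack([f(c["img"]),cv2.resize(w["img"][160:340,225:417],(400,375),interpolation=2)]))
_,d=pickle.load(open("d0.pkl","rb"))
for z in(.052,.056,.06):print(z,plane(d["top"],(218.3,246.2),z).round(4),plane(d["side"],(316.5,307),z).round(4))
E
```

```text
t 14.75 tcp [0.43   0.1853 0.0538] yaw -1.04 tilt z [ 0.003  0.001 -1.   ] shift [-0.005   0.0014  0.    ] turn -0.0007 q6 1.89 F [-4.3 -1.6 29. ] w 0.007
0.052 [0.4253 0.1836 0.052 ] [0.4264 0.1839 0.052 ]
0.056 [0.4251 0.1826 0.056 ] [0.4253 0.1856 0.056 ]
0.06 [0.4248 0.1816 0.06  ] [0.4241 0.1873 0.06  ]
```

View pics/p9.png

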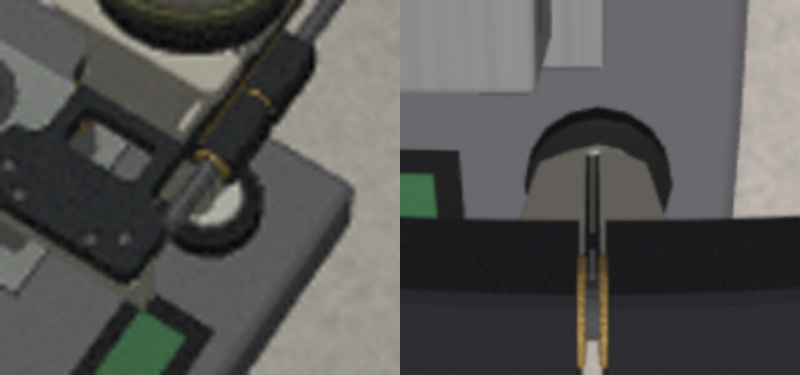

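The image is inconclusive: the fingertips span almost the full housing. I'll lift, open, and press again with a single finger (about 15 × 17 mm), which fits well inside the disc; the other finger hangs clear outside the scale.

Call:
servo_tool(
  plan=[
    {"tx": 0,"ty": 0,"tz": -0.01,"turn": 0},
    {"tx": 0,"ty": 0,"tz": -0.03,"turn": 0},
    {"tx": 0,"ty": 0.02,"tz": -0.05,"turn": 0},
    {"tx": 0,"ty": 0.04,"tz": -0.05,"turn": 0},
    {"tx": 0,"ty": 0.054,"tz": -0.05,"turn": 0},
  ],
)

```text
clock: 15.35
eef_pos: [0.4282, 0.1303, 0.1037]
eef_rot: [-3.141, 0.028, -0.004]
ft_force: [0.3, 0.7, -1.0]
gripper_width: 0.007
```

Call:
servo_tool(
  plan=[
    {"tx": 0,"ty": 0,"tz": 0,"turn": 0},
    {"tx": 0,"ty": 0,"tz": 0,"turn": 0},
    {"tx": 0,"ty": 0,"tz": 0,"turn": 0},
    {"tx": 0,"ty": 0,"tz": 0,"turn": 0},
    {"tx": 0,"ty": 0,"tz": 0,"turn": 0},
  ],
  jaw=1,
)

```text
clock: 15.85
eef_pos: [0.4273, 0.1314, 0.102]
eef_rot: [-3.141, 0.027, 0.0]
ft_force: [0.3, 0.1, -1.0]
gripper_width: 0.387
```

```bash
python3 - <<'E'
from h import *
go(.425,.131,.062,-1)
E
```

```text
t 15.85 tcp [0.4273 0.1314 0.102 ] yaw -1.0 tilt z [-0.  0. -1.] shift [-0.0023  0.0004  0.04  ] turn 0.0001 q6 1.77 F [ 0.3  0.1 -1. ] w 0.387
```

Call:
servo_tool(
  plan=[
    {"tx": -0.002,"ty": 0,"tz": 0,"turn": 0},
    {"tx": -0.002,"ty": 0,"tz": 0,"turn": 0},
    {"tx": -0.002,"ty": 0,"tz": 0,"turn": 0},
    {"tx": -0.002,"ty": 0,"tz": 0,"turn": 0},
    {"tx": -0.002,"ty": 0,"tz": 0,"turn": 0},
  ],
)

```text
clock: 16.35
eef_pos: [0.4254, 0.1309, 0.1022]
eef_rot: [3.141, -0.029, 0.0]
ft_force: [0.3, -0.4, -0.7]
gripper_width: 0.815
```

Call:
servo_tool(
  plan=[
    {"tx": 0,"ty": 0,"tz": 0.012,"turn": 0},
    {"tx": 0,"ty": 0,"tz": 0.024,"turn": 0},
    {"tx": 0,"ty": 0,"tz": 0.035,"turn": 0},
    {"tx": 0,"ty": 0,"tz": 0.04,"turn": 0},
    {"tx": 0,"ty": 0,"tz": 0.04,"turn": 0},
  ],
)

```text
clock: 16.85
eef_pos: [0.4243, 0.1307, 0.0607]
eef_rot: [3.141, -0.029, -0.004]
ft_force: [-0.4, -0.1, -0.0]
gripper_width: 1.002
```

Call:
servo_tool(
  plan=[
    {"tx": 0,"ty": 0,"tz": 0.002,"turn": 0},
    {"tx": 0,"ty": 0,"tz": 0.004,"turn": 0},
    {"tx": 0,"ty": 0,"tz": 0.006,"turn": 0},
    {"tx": 0,"ty": 0,"tz": 0.006,"turn": 0},
  ],
)

```text
clock: 17.25
eef_pos: [0.4257, 0.131, 0.0564]
eef_rot: [-3.141, 0.029, -0.001]
ft_force: [-2.3, -0.5, 3.1]
gripper_width: 0.996
```

Call:
servo_tool(
  plan=[
    {"tx": 0,"ty": 0,"tz": 0.002,"turn": 0},
    {"tx": 0,"ty": 0,"tz": 0.003,"turn": 0},
    {"tx": 0,"ty": 0,"tz": 0.003,"turn": 0},
  ],
)

```text
clock: 17.55
eef_pos: [0.4258, 0.1311, 0.0541]
eef_rot: [-3.141, 0.028, -0.001]
ft_force: [-5.0, -1.6, 11.1]
gripper_width: 1.002
```

Call:
servo_tool(
  plan=[
    {"tx": 0,"ty": 0,"tz": 0.001,"turn": 0},
    {"tx": 0,"ty": 0,"tz": 0.002,"turn": 0},
    {"tx": 0,"ty": 0,"tz": 0.002,"turn": 0},
  ],
)

```text
clock: 17.85
eef_pos: [0.4261, 0.1311, 0.0537]
eef_rot: [-3.141, 0.028, -0.001]
ft_force: [-12.4, -5.2, 29.5]
gripper_width: 1.006
```

Call:
servo_tool(
  plan=[
    {"tx": 0,"ty": 0,"tz": -0.01,"turn": 0},
    {"tx": 0,"ty": 0,"tz": -0.03,"turn": 0},
    {"tx": 0,"ty": 0,"tz": -0.06,"turn": 0},
    {"tx": 0,"ty": 0,"tz": -0.1,"turn": 0},
    {"tx": 0,"ty": 0,"tz": -0.14,"turn": 0},
  ],
)

```text
clock: 18.35
eef_pos: [0.4248, 0.1308, 0.1919]
eef_rot: [3.141, -0.029, -0.002]
ft_force: [0.4, 1.1, -0.3]
gripper_width: 0.998
```

Call:
servo_tool(
  plan=[
    {"tx": -0.01,"ty": 0.04,"tz": 0,"turn": 0},
    {"tx": -0.02,"ty": 0.08,"tz": 0,"turn": 0},
    {"tx": -0.03,"ty": 0.12,"tz": 0,"turn": 0},
    {"tx": -0.04,"ty": 0.16,"tz": 0,"turn": 0},
    {"tx": -0.04,"ty": 0.2,"tz": 0,"turn": 0},
  ],
)

```text
clock: 18.85
eef_pos: [0.3809, -0.0696, 0.1911]
eef_rot: [3.141, -0.028, 0.001]
ft_force: [1.1, -1.0, -0.4]
gripper_width: 1.001
```

Call:
servo_tool(
  plan=[
    {"tx": 0,"ty": 0,"tz": 0,"turn": 0},
    {"tx": 0,"ty": 0,"tz": 0,"turn": 0},
    {"tx": 0,"ty": 0,"tz": 0,"turn": 0},
    {"tx": 0,"ty": 0,"tz": 0,"turn": 0},
    {"tx": 0,"ty": 0,"tz": 0,"turn": 0},
  ],
)

```text
clock: 19.35
eef_pos: [0.3819, -0.0672, 0.1911]
eef_rot: [-3.141, 0.025, 0.0]
ft_force: [0.0, -0.1, 0.7]
gripper_width: 0.997
```

```bash
python3 - <<'E'
from h import *
from rig import state,capture
go(.4,.0,.2,-1)
_,d=pickle.load(open("d0.pkl","rb"));t,c=capture("top"),capture("side")
for n,x,box in(("top",t,(170,155,250,235)),("side",c,(215,235,310,330))):
    x0,y0,x1,y1=box;g=cv2.cvtColor(x["img"],cv2.COLOR_BGR2GRAY)[y0:y1,x0:x1]
    k,l,st,ce=cv2.connectedComponentsWithStats((g<50).astype(np.uint8))
    P=[]
    for i in range(1,k):
        if 25<st[i,4]<250:print(n,st[i],ce[i]+[x0,y0],plane(x,ce[i]+[x0,y0],.108).round(4))
for n,x in(("top",t),("side",c)):
    df=(abs(x["img"].astype(int)-d[n]["img"]).max(2)>40).astype(np.uint8);k,l,st,_=cv2.connectedComponentsWithStats(df)
    print(n,[q[:].tolist() for q in st[1:] if q[4]>40])
E
```

```text
t 19.35 tcp [ 0.3819 -0.0672  0.1911] yaw -0.92 tilt z [-0.  0. -1.] shift [ 0.017  -0.0675 -0.0089] turn 0.0015 q6 1.28 F [ 0.  -0.1  0.7] w 0.997
top [ 70  11   6  69 127] [242.67716535 199.8976378 ] [0.5257 0.1211 0.108 ]
top [ 22  18  16  16 179] [199.63128492 180.25698324] [0.5704 0.2199 0.108 ]
top [ 20  42  16  16 185] [197.58918919 204.53513514] [0.5145 0.2208 0.108 ]
side [ 24  34  14  12 108] [245.57407407 274.76851852] [0.5705 0.2237 0.108 ]
side [ 46  47  14  13 118] [267.61016949 288.25423729] [0.5147 0.2249 0.108 ]
side [92 69  3 14 35] [308.14285714 310.37142857] [0.4204 0.2222 0.108 ]
side [ 0 83 17 12 43] [222.09302326 324.06976744] [0.5426 0.3325 0.108 ]
top [[189, 166, 29, 60, 263], [192, 173, 16, 16, 175], [350, 176, 12, 8, 42], [239, 191, 154, 209, 5400], [350, 193, 13, 11, 72], [190, 197, 16, 16, 182], [321, 222, 43, 17, 150], [365, 235, 60, 165, 2001], [576, 381, 64, 19, 853], [217, 383, 25, 17, 232]]
side [[376, 0, 264, 290, 38040], [315, 160, 24, 22, 194], [367, 160, 29, 25, 329], [346, 165, 12, 8, 55], [564, 232, 17, 25, 185], [584, 262, 11, 9, 50], [236, 267, 20, 17, 227], [222, 276, 72, 44, 665], [259, 280, 19, 18, 243], [491, 291, 70, 84, 1033], [529, 322, 111, 76, 3447]]
```

Both views put the module centre about 4 mm (x) and 0.5 mm (y) from the pan centre measured by the same camera. The grille spacing of 56 mm at z = 0.108 fits a flat module. Handing in.

```bash
python3 -c "
from rig import hand_in
print(hand_in())"
```

```text
the job is handed in; nothing more can be done
None
```

The long module is on the scale's pan, released, and I pressed the scale's button fully down. I handed the job in at about 19.4 s of the 48 s allowed, and no verdict was reported.

**Placing:** I gripped the module across its width, lifted it, and pivoted it flat on its front edge over the pan. I then slid it about 5 mm forward and let go.

**Final check:** Both fixed cameras put the module about 4 mm nearer the robot than the pan centre and within 0.5 mm crosswise. That leaves about 7 mm of pan at the near end and about 12 mm at each side. Its yaw is about -1°, in line with the pan, and the grille spacing fits a flat module.

**Button:** I pressed it twice. The first press used shut fingers that were wider than the disc. It stopped hard at 29 N, and the picture did not show whether they had bottomed on the button or its housing. The second press used one finger and went through the spring to a firm stop at z ≈ 0.054 m with 29 N. The arm then moved away. I did not check in an image that the button sprang back up.

**Other objects:** Comparing images before and after showed no change at the bin, jar, screwdriver, short module or the coloured look-alikes. The arm hides part of these views.

**Disagreements:**
- The two cameras differ by about 4 mm in y, so I compared the module and pan within each camera.
- My first height for the button (0.052 m) was too low. Contact put its top near 0.06 m.
- One near-grille measurement was spoiled and I ignored it.

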